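# Set the curing station's timer and start it

## Task

Set the timer on the bench curing station: gently push its bar-shaped dial round with the fingertips, without gripping it, until the dial's white index mark lines up with the one long broad line of the scale ring. Only when it is set, press the start key beside the dial fully down with a fingertip and let it come up again. Leave the handset on the station's bed and the loose things on the bench where they are.

Things in the scene. Friction and masses are not known exactly. Their poses are not given: they have to be found in the camera images.
- station: Bench curing station, a grey case 240 (x) x 170 (y) x 45 mm high, fixed to the bench at another place and angle each time. Origin: centre of its underside; x points from the control end (near the robot) to the steel bed at the far end, z up. Bed: 88 x 148 mm, centre at x +66 mm, top 49 mm above the bench, carries a handset. Dial axis at x -50, y +25 mm; start key at x -50, y -60 mm.
- dial_centre (a point): Point on the dial's upright axis, at the top face of its round black skirt (81 mm diameter), 56 mm above the bench. Round the skirt lies the scale ring, 112 mm in diameter, its top 48 mm above the bench.
- dial_bar (a point): Centre of the top face of the dial's black bar grip, on the axis, 82 mm above the bench. The bar stands on the skirt: 68 mm long, 15 mm wide, 26 mm high. Pushing its side near one end turns the dial. Friction (about 0.06 N m: 2 to 3 N at 26 mm from the axis) holds the dial where it is left; it does not spring back.
- dial_mark (a point): Tip of the dial's index mark, a white line 4 mm wide along one half of the bar's top, down that end and across the skirt: 42 mm from the dial's axis, 48 mm above the bench. It turns with the dial, and the bar points along the line from the axis to it.
- target_line (a point): Inner end of the target line, the one long broad black line (13.5 x 5 mm; the 23 others, every 15 degrees, are 5 x 1.2 mm) of the aluminium scale ring: 42 mm from the dial's axis, 48 mm above the bench. The ring stands at another angle each time and stays put during the job. When the dial is lined up, its mark is at this point.
- dial (a joint): Angle of the dial, rad: 0 when its mark points along the station's +x axis (away from the control end); grows clockwise seen from above. Stops at -1.0 and 2.4. It starts 0.6 to 2.1 rad short of the target line, so it has to be turned clockwise.
- scale_ring (a joint): Angle of the target line, rad, counted just like the dial's: the dial is lined up when both values are equal.
- start_key (a joint): Travel of the start key, m: 0 up, 0.006 fully down; a spring (5 N when fully down) brings it up again.
- start_key_top (a point): Centre of the top face of the start key, a round grey button of 26 mm diameter that is pressed straight down.
- handset: Loose opened mobile handset, 104 x 47 x 8 mm, lying crosswise on the station's bed. Origin: centre of its underside. Stays where it is.
- tape_roll: Loose roll of masking tape, 48 mm diameter, 18 mm high, on the bench nearer to the robot than the station. Origin: centre of its underside. Stays where it is.
- spool: Loose spool of solder wire, 34 mm diameter, 26 mm high, on the bench nearer to the robot than the station. Origin: centre of its underside. Stays where it is.
- tweezers: Loose black tweezers, 120 x 12 x 8 mm, lying on the bench to the left of the station, behind the parts box. Origin: centre of the underside. Stay where they are.

How it is judged:
On the way, in this order (a step that is already met when the one before it is completed fails the run):
1. the dial's mark stands at the target line, within 3 mm, for 0.2 s (horizontal distance between dial_mark and target_line below 0.003 m), for 0.2 s.
2. the start key is pressed down (more than 4 mm) while the dial is lined up (horizontal distance between dial_mark and target_line below 0.003 m and value of joint start_key above 0.004 m), for 0.05 s.
At the end, for the whole second after the job is handed in: The dial rests with its mark within 3 mm of the inner end of the target line (about 4 degrees), the start key has been pressed and is up again, the handset lies within 12 mm and the other loose things within 20 mm of where they were (horizontal distance between dial_mark and target_line below 0.003 m and value of joint start_key below 0.0015 m and velocity of joint dial between -0.02 and 0.02 rad/s and distance of handset from where it was at the start of the episode below 0.012 m and distance of each of tape_roll, spool, tweezers from where it was at the start of the episode below 0.02 m); the robot touches nothing.
It fails at once if the start key is pressed (more than 3 mm) while the dial is not lined up with the target line (horizontal distance between dial_mark and target_line above 0.003 m and value of joint start_key above 0.003 m).
It fails at once if the dial is gripped or pushed hard (more than 25 N of finger contact) (contact force between the fingers and dial above 25 N).
It fails at once if the handset is shifted or lifted (12 mm) (distance of handset from where it was at the start of the episode above 0.012 m).
It fails at once if a loose thing on the bench is shifted or lifted (20 mm) (distance of any of tape_roll, spool, tweezers from where it was at the start of the episode above 0.02 m).
It also fails if it takes over 58 s, if anything falls off the work surface, if the arm or the gripper's body presses on something with over 40 N, if the wrist force passes 120 N, or if a joint passes its speed limit or range.

## Robot

A 7-joint arm with a two-finger parallel gripper is mounted at the origin on the work surface; the furniture and walls round the work are solid. World frame = base frame: x ahead of the robot, y to its left, z up, the work surface at z = 0. Lengths are in m, angles in rad, forces in N, time in s.
With the tool pointing down it reaches from about 0.35 to 0.9 m from the base axis. Payload 19.9 kg.
Tool frame: the origin (TCP) lies between the finger pads; the fingertips stand 11 mm ahead of it and the grasp point (between the pads) lies 8 mm behind it; z points along the fingers, y is the direction in which the jaws open and shut (so a half turn about z gives the same grasp; the last joint's range is limited). The gripper opens to 94 mm and grips with 3 to 60 N. Pads are 16 mm wide; open, the fingers measure 119 mm over their backs; the gripper's body (75 mm by 177 mm) begins 78 mm behind the grasp point.
Start: joints at [1.159, 0.417, -0.01, 1.614, 0.005, 1.111, -0.053], TCP at [0.226, -0.583, 0.216] pointing down, gripper open.
Joint ranges: [-2.81, 2.81], [-0.39, 2.02], [-1.27, 1.25], [0.06, 2.57], [-1.19, 4.33], [0.19, 2], [-2.82, 2.82]. Speed limits (rad/s): [1.89, 1.89, 2.39, 2.39, 3.01, 3.01, 3.01].

## Interface

Orientations are given as a unit quaternion [x, y, z, w].
In Python, from bench import telemetry, cams, ticket gives the robot as it stands.
- The arm moves only by the tool arm_command, never from a script. Its argument "series" is text: rows parted by semicolons, each of 6 numbers parted by spaces: the shift along the tool's x, y, z in mm, then the turn, a rotation vector about the tool's x, y, z in rad. In form: tx ty tz rx ry rz; .... A call has 1 to 10 rows; each row shifts and turns the commanded pose from where the row before left it, along the tool's axes as they then stand; what a row does not reach is not made up. A row lasts 1/10 s, in which the tool goes at most 50 mm and 8.59 degrees, less where a joint would pass 70% of its speed; a pose out of reach is approached as far as the arm can. A call with a gripper value outside its range is refused whole. "jaw" is the finger opening in mm, from 0 to 94, set as the call begins (left out, the last holds). The fingers move at their own pace and stop on an object; the grip force is fixed at half the most. Time passes only in rows, so rows that do not move let the fingers close. It gives the time, the measured TCP pose, the force and the opening at its end, in the units of the state.
- telemetry.read_state(): the state, without advancing time (a new reading comes with each control period).
- cams.snapshot(name): name is "scene" or "top" or "wrist"; returns a dict with "image" (480x640x3 uint8, red, green, blue), "camera_matrix" (3x3 intrinsics, pixels), "distortion" ([k1, k2, p1, p2, k3] as OpenCV has them; the pictures are not rectified), "rvec" (rotation vector, rad) and "tvec" (3), from world to camera coordinates, as OpenCV has them. Camera axes: x right, y down, z forward; pixel columns grow to the right and rows downward; lengths in m; the calibration is good to about 2 mm. A picture is of the moment at which its call begins. There is no depth.
- ticket.close_job(): hands the job in, once; it reports no verdict.
The state is a dict: "time_s": time; "q": joint angles; "qvel": joint speeds; "tau": joint torques, N m; "tcp_pos": TCP position; "eef_rot": TCP orientation; "force": force on the tool from outside, world axes, zero at the start; "ft_torque": the same for the moment, N m; "width": opening from 0.0 (shut) to 1.0 (fully open).
Only numpy, scipy, OpenCV 4.12 (cv2) and the standard library are available. Lean on these libraries where they do the work, as an engineer would, in place of code of your own. Each camera call takes 0.05 s, during which the arm holds its last target. There are 200 camera calls.

## Working session

There is one attempt and no reset: what is moved stays moved. The work goes in short steps, Python scripts to look and compute and a tool call to move; the robot and the scene stay as the last step left them, time stands still between calls to the robot, and variables do not carry over. Pictures are saved under pics/ and viewed, about 8 in all and at most 12, crops included, and the job is handed in when it is done.

Besides the shell and the picture viewer there is one more tool, called after "Emit:" as name(argument=value, ...) on one line, values as JSON. arm_command: Moves the arm, as the interface text tells. Its arguments: {"type":"object","properties":{"series":{"type":"string"},"jaw":{"type":"number"}},"required":["series"]}

```bash
mkdir -p pics
python3 - <<'E'
from bench import telemetry, cams
import cv2,pickle
s=telemetry.read_state(); print(s)
d={}
for n in("scene","top"):
    r=cams.snapshot(n); d[n]=r; cv2.imwrite(f"pics/{n}0.png",r["image"][:,:,::-1]); print(n,r["camera_matrix"],r["rvec"],r["tvec"],r["distortion"])
pickle.dump(d,open("s0.pkl","wb"))
E
```

```text
{'time_s': 0.0, 'q': array([ 1.15950312,  0.41797227, -0.01029761,  1.61417437,  0.00473428,
        1.11074754, -0.05300556]), 'qvel': array([ 4.72153459e-04, -9.73406844e-04,  4.07512326e-04, -7.02444591e-05,
       -2.63382037e-03, -4.15338914e-04,  9.90374797e-04]), 'tau': array([ 3.10842028e-03, -8.51254821e+01,  6.40465245e-01, -4.25992191e+01,
       -4.88197803e-02,  1.87735632e-02,  1.62334607e-05]), 'tcp_pos': array([ 0.22572692, -0.58240492,  0.21582632]), 'eef_rot': array([ 9.82953870e-01,  1.83851247e-01, -1.79470853e-04, -6.13749524e-04]), 'force': array([ 0.17196824, -0.40124086, -0.42406397]), 'ft_torque': array([-0.00782711,  0.01246948, -0.00329396]), 'width': 0.9989936191367548}
scene [[566.33050413   0.         310.84401806]
 [  0.         566.33050413 236.73122594]
 [  0.           0.           1.        ]] [ 0.95124412 -2.11564253  1.36806999] [0.27312704 0.25139755 0.66629052] [0.03249546 0.         0.         0.         0.        ]
top [[571.55048068   0.         319.6737758 ]
 [  0.         571.55048068 230.12511493]
 [  0.           0.           1.        ]] [ 2.1376301  -2.19163648  0.06144293] [-0.02165892  0.51592231  1.16364283] [-0.12502448  0.          0.          0.          0.        ]
```

View pics/top0.png

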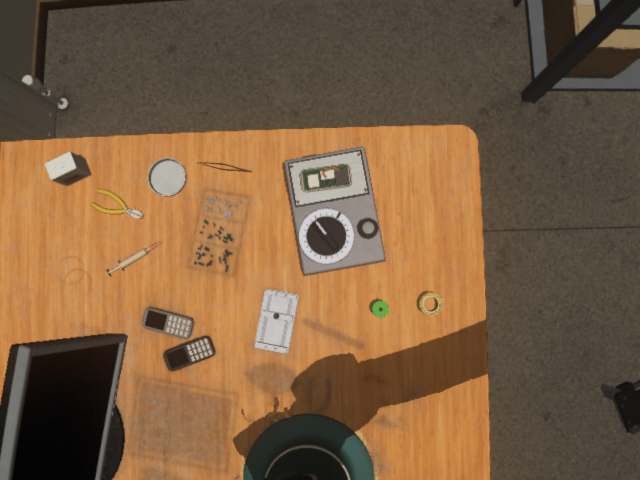

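View pics/scene0.png

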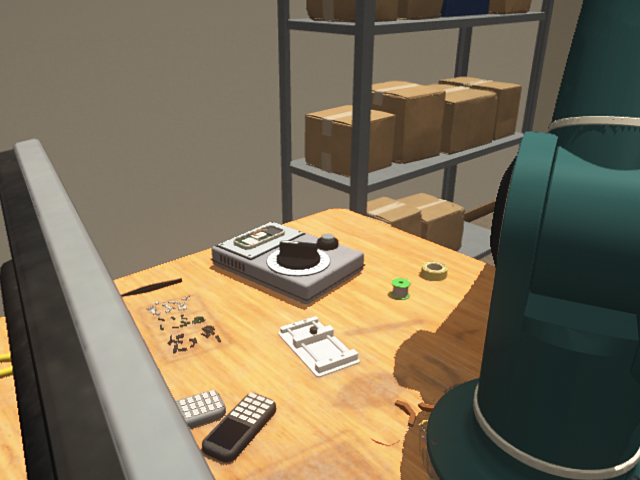

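Top view: station with its corners at about (284,160), (365,148), (384,260), (304,274); dial near (326,236), target line near (338,215), key (368,228). I'll enlarge that.

Run:
```python
import cv2
im=cv2.imread("pics/top0.png")[185:285,280:400]
cv2.imwrite("pics/top0c.png",cv2.resize(im,None,fx=6,fy=6,interpolation=cv2.INTER_CUBIC))
```

```text
(no output)
```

View pics/top0c.png

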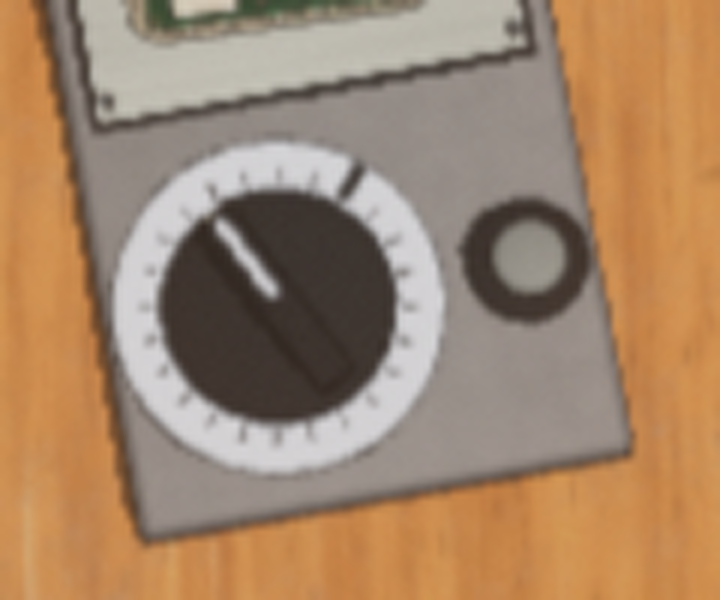

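The crop shows ring centre (278,307), target line (343,196)–(362,165), white line on the bar top (277,295)–(220,220), key (530,258).

```bash
cat > h.py <<'E'
import cv2,numpy as np
def ray(r,uv,z):
    uv=np.array(uv,float).reshape(-1,1,2)
    n=cv2.undistortPoints(uv,r["camera_matrix"],np.array(r["distortion"]))[:,0]
    R=cv2.Rodrigues(np.array(r["rvec"]))[0];t=np.array(r["tvec"]).ravel()
    d=np.c_[n,np.ones(len(n))]@R; c=-R.T@t
    return c+d*((z-c[2])/d[:,2])[:,None]
def proj(r,p):
    return cv2.projectPoints(np.array(p,float).reshape(-1,1,3),np.array(r["rvec"]),np.array(r["tvec"]),r["camera_matrix"],np.array(r["distortion"]))[0][:,0]
E
python3 - <<'E'
from h import *
import pickle
r=pickle.load(open("s0.pkl","rb"))["top"]
f=lambda L:[((x+.5)/6-.5+280,(y+.5)/6-.5+185) for x,y in L]
a=ray(r,f([(278,307),(343,196),(362,165),(530,258)]),.048)
b=ray(r,f([(277,295),(220,220),(340,382)]),.082)
k=ray(r,f([(530,258)]),.056)
co=ray(r,f([(145,543),(632,452)])+[(284,160),(365,148)],.045)
print(a,b,k,co,sep="\n")
an=lambda v:np.arctan2(v[1],v[0])
print("target ang",an(a[1]-a[0]),an(a[2]-a[0]),np.linalg.norm(a[1]-a[0]),"bar",an(b[1]-b[0]),an(b[1]-b[2]))
print("station yaw", an(co[2]-co[0]),an(co[3]-co[1]),an(a[0]-a[3])-np.pi/2)
E
```

```text
[[ 0.50120343 -0.04760426  0.048     ]
 [ 0.53826387 -0.0705119   0.048     ]
 [ 0.54863959 -0.0772177   0.048     ]
 [ 0.51556497 -0.13302738  0.048     ]]
[[ 0.50260405 -0.04792252  0.082     ]
 [ 0.52778235 -0.02981996  0.082     ]
 [ 0.47356194 -0.06780431  0.082     ]]
[[ 0.5148658  -0.13256419  0.056     ]]
[[ 0.42285464 -0.00079038  0.045     ]
 [ 0.44937472 -0.16555122  0.045     ]
 [ 0.66021307  0.03496693  0.045     ]
 [ 0.68044176 -0.13252803  0.045     ]]
target ang -0.5536334020307354 -0.5580812677369579 0.043568755438212946 bar 0.6233475814637442 0.6110980489127388
station yaw 0.14952257894677873 0.14195479461639615 0.16656480921084094
```

```bash
cat > plan.py <<'E'
import sys,numpy as np
from scipy.spatial.transform import Rotation as R
from bench import telemetry
# x y z(m) yawY dyaw-sense n : rows to pose tool-down with tool y at world angle yawY
def plan(x,y,z,yw,n,turn=0):
    s=telemetry.read_state(); p=np.array(s["tcp_pos"]);q=R.from_quat(s["eef_rot"])
    tgt=R.from_euler("z",yw+np.pi/2)*R.from_rotvec([np.pi,0,0])
    yv=q.as_matrix()[:,1]; cur=np.arctan2(yv[1],yv[0])
    p0=p.copy();q0=q; rows=[]
    for i in range(1,n+1):
        f=i/n; a=cur+(yw-cur)*f
        pt=p0+(np.array([x,y,z])-p0)*f
        qt=R.from_euler("z",a+np.pi/2)*R.from_rotvec([np.pi,0,0])
        t=np.round(q.inv().apply(pt-p)*1000,1); r=np.round((q.inv()*qt).as_rotvec(),3)
        p=p+q.apply(t/1000); q=q*R.from_rotvec(r); rows.append(" ".join("%g"%v for v in [*t,*r]))
    print("cur",p0,cur,"end",p)
    for k in range(0,n,10): print("; ".join(rows[k:k+10]))
if __name__=="__main__":
    a=[float(v) for v in sys.argv[1:]]; plan(*a[:4],int(a[4]))
E
python3 plan.py .501 -.048 .216 1.57 30
```

```text
cur [ 0.22578544 -0.58245103  0.21592123] -1.2009635060690467 end [ 0.50098697 -0.04802858  0.21604863]
15 -13.3 0 -0.001 0 -0.092; 16.1 -11.9 0 -0 0 -0.093; 17.2 -10.3 0 -0 0 -0.092; 18.1 -8.6 0 -0 -0 -0.092; 18.8 -7 0 -0 -0 -0.093; 19.3 -5.3 -0 -0 -0 -0.092; 19.8 -3.4 -0 -0 -0 -0.093; 19.9 -1.6 -0 -0 -0 -0.092; 20.1 0.3 -0 -0 -0 -0.092; 19.9 2.1 -0 -0 -0 -0.093
19.6 4 -0 -0 -0 -0.092; 19.2 5.7 -0 -0 -0 -0.092; 18.6 7.5 -0 -0 -0 -0.093; 17.8 9.2 -0 -0 -0 -0.092; 16.9 10.8 -0 -0 -0 -0.092; 15.9 12.2 -0 -0 -0 -0.093; 14.6 13.7 -0 -0 -0 -0.092; 13.3 15 -0 -0 -0 -0.093; 11.8 16.2 -0 -0 -0 -0.092; 10.4 17.1 -0 -0 -0 -0.092
8.7 18.1 -0 0 -0 -0.093; 7 18.8 -0 0 -0 -0.092; 5.2 19.3 -0 0 -0 -0.092; 3.4 19.7 -0 0 -0 -0.093; 1.6 20 -0 0 -0 -0.092; -0.2 20.1 -0 0 -0 -0.093; -2.2 19.9 -0 0 -0 -0.092; -3.9 19.6 -0 0 -0 -0.092; -5.7 19.2 -0 0 -0 -0.093; -7.5 18.6 -0.1 0 -0 -0.092
```

Emit:
arm_command(series="15 -13 0 0 0 -0.092; 16 -12 0 0 0 -0.093; 17 -10 0 0 0 -0.092; 18 -8.6 0 0 0 -0.092; 19 -7 0 0 0 -0.093; 19 -5.3 0 0 0 -0.092; 20 -3.4 0 0 0 -0.093; 20 -1.6 0 0 0 -0.092; 20 0.3 0 0 0 -0.092; 20 2 0 0 0 -0.093", jaw=50)

```text
time_s: 1.1
tcp_pos: [0.3177, -0.4041, 0.2162]
eef_rot: [0.797, 0.604, -0.0, -0.0]
force: [0.1, 0.1, 0.4]
width: 0.534
```

Emit:
arm_command(series="19.6 4 0 0 0 -0.092; 19 5.7 0 0 0 -0.092; 18.6 7.5 0 0 0 -0.093; 18 9 0 0 0 -0.092; 17 11 0 0 0 -0.092; 16 12 0 0 0 -0.093; 14.6 13.7 0 0 0 -0.092; 13 15 0 0 0 -0.093; 12 16 0 0 0 -0.092; 10 17 0 0 0 -0.092")

```text
time_s: 2.1
tcp_pos: [0.4091, -0.2264, 0.2163]
eef_rot: [0.444, 0.896, 0.0, -0.0]
force: [0.5, -0.7, 0.4]
width: 0.532
```

Emit:
arm_command(series="8.7 18 0 0 0 -0.093; 7 19 0 0 0 -0.092; 5 19 0 0 0 -0.092; 3.4 20 0 0 0 -0.093; 1.6 20 0 0 0 -0.092; 0 20 0 0 0 -0.093; -2 20 0 0 0 -0.092; -4 19.6 0 0 0 -0.092; -5.7 19 0 0 0 -0.093; -7.5 18.6 0 0 0 -0.092")

```text
time_s: 3.1
tcp_pos: [0.5007, -0.0486, 0.2163]
eef_rot: [-0.001, 1.0, 0.0, -0.0]
force: [-0.2, -0.8, -0.1]
width: 0.534
```

```bash
python3 plan.py .501 -.048 .13 1.57 10
python3 - <<'E'
from bench import cams
import cv2,pickle
r=cams.snapshot("wrist"); pickle.dump(r,open("w1.pkl","wb")); cv2.imwrite("pics/w1.png",r["image"][:,:,::-1])
E
```

```text
cur [ 0.50072294 -0.04858332  0.21628112] 1.5737034344362824 end [ 0.50098504 -0.04797825  0.12998103]
-0 0.1 8.6 0 -0 0; -0.1 0 8.7 0 -0 0.001; 0 0.1 8.6 0 -0 0; -0 0 8.6 0 -0 0; -0.1 0.1 8.6 0 -0 0.001; 0 0 8.7 0 -0 0; -0 0.1 8.6 0 -0 0.001; -0.1 0.1 8.6 0 -0 -0; 0 0 8.7 0 -0 0; -0 0.1 8.6 0 -0 0.001
```

View pics/w1.png

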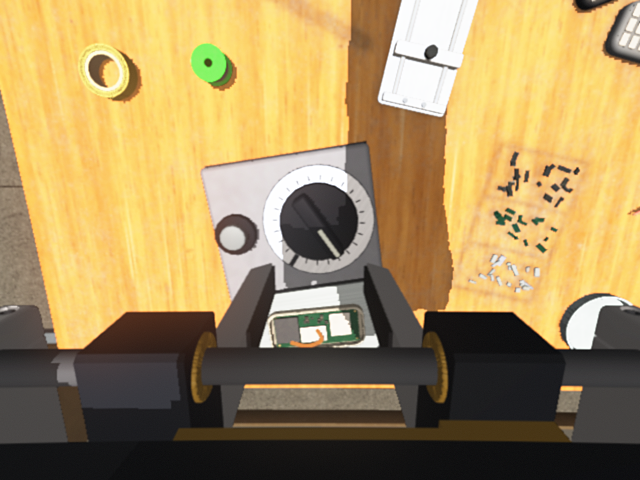

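Wrist view: ring centre about (319,219), target line about (300,251)–(292,264), white mark (321,229)–(340,255), key top (232,238). Nothing is in the way below the fingers.

Run:
```python
from h import *
import pickle
r=pickle.load(open("w1.pkl","rb"))
im=r["image"]
g=cv2.cvtColor(im,cv2.COLOR_RGB2GRAY); m=((g>195)&(im.max(2).astype(int)-im.min(2)<40)).astype(np.uint8)
n,l,st,c=cv2.connectedComponentsWithStats(m); i=l[219-48,319] or l[180,282]; print(st[i],c[i])
ys,xs=np.where(l==i); hull=cv2.convexHull(np.c_[xs,ys].astype(np.int32)); e=cv2.fitEllipse(hull); print("ell",e)
print(ray(r,[e[0],(319,219)],.048), ray(r,[(300,251),(292,264)],.048), ray(r,[(232,238)],[.056]))
print(-cv2.Rodrigues(r["rvec"])[0].T@r["tvec"])
cv2.imwrite("pics/w1c.png",cv2.resize(im[150:290,210:390,::-1],None,fx=4,fy=4,interpolation=cv2.INTER_CUBIC))
```

```text
[ 202  148  155  152 8528] [265.92929174 202.38227017]
ell ((271.0121154785156, 218.0861358642578), (141.3037109375, 203.11134338378906), 65.55147552490234)
[[ 0.49989986 -0.09888836  0.048     ]
 [ 0.50071528 -0.0500827   0.048     ]] [[ 0.53489875 -0.0698214   0.048     ]
 [ 0.54927244 -0.07841581  0.048     ]] [[ 0.51879816 -0.13765802  0.056     ]]
[ 0.42791144 -0.05018527  0.38518791]
```

View pics/w1c.png

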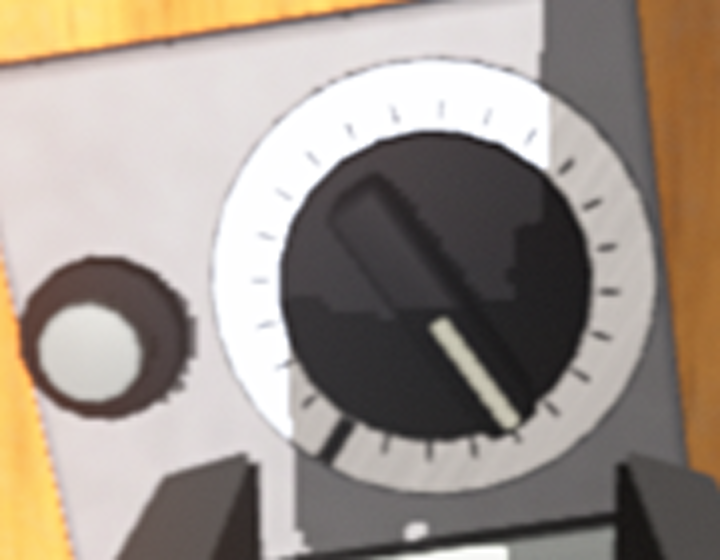

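Emit:
arm_command(series="0 0 14 0 0 0; 0 0 14 0 0 0; 0 0 14 0 0 0; 0 0 14 0 0 0; 0 0 14 0 0 0; 0 0 14 0 0 0; 0 0 14 0 0 0; 0 0 14 0 0 0; 0 0 14 0 0 0; 0 0 14 0 0 0")

```text
time_s: 4.15
tcp_pos: [0.5005, -0.0492, 0.0753]
eef_rot: [0.0, 1.0, 0.0, -0.0]
force: [0.1, -0.0, -0.1]
width: 0.533
```

Emit:
arm_command(series="0 0 0 0 0 0.06; 0 0 0 0 0 0.06; 0 0 0 0 0 0.06; 0 0 0 0 0 0.06; 0 0 0 0 0 0.06; 0 0 0 0 0 0.06; 0 0 0 0 0 0.06; 0 0 0 0 0 0.06; 0 0 0 0 0 0.06; 0 0 0 0 0 0.06")

```text
time_s: 5.15
tcp_pos: [0.501, -0.0495, 0.076]
eef_rot: [0.297, 0.955, -0.0, 0.0]
force: [1.8, -2.1, -1.0]
width: 0.532
```

Emit:
arm_command(series="0 0 0 0 0 0.06; 0 0 0 0 0 0.06; 0 0 0 0 0 0.06; 0 0 0 0 0 0.06; 0 0 0 0 0 0.06; 0 0 0 0 0 0.06; 0 0 0 0 0 0.06; 0 0 0 0 0 0.06; 0 0 0 0 0 0.06; 0 0 0 0 0 0.06")

```text
time_s: 6.15
tcp_pos: [0.5009, -0.0491, 0.076]
eef_rot: [0.566, 0.825, 0.0, 0.0]
force: [1.6, 1.6, -1.1]
width: 0.536
```

Emit:
arm_command(series="0 0 0 0 0 0.06; 0 0 0 0 0 0.06; 0 0 0 0 0 0.04; 0 0 0 0 0 0.02; 0 0 0 0 0 0")

```text
time_s: 6.65
tcp_pos: [0.5008, -0.049, 0.0762]
eef_rot: [0.637, 0.771, 0.0, 0.0]
force: [1.8, 1.5, -1.5]
width: 0.532
```

Run:
```python
from bench import cams,telemetry
import cv2,pickle,numpy as np
r=cams.snapshot("wrist"); pickle.dump(r,open("w2.pkl","wb")); t=cams.snapshot("top"); pickle.dump(t,open("t2.pkl","wb"))
a=cv2.resize(r["image"],(533,400)); b=cv2.resize(t["image"][185:285,280:347],(267,400))
cv2.imwrite("pics/w2.png",np.hstack([a,b])[:,:,::-1])
```

```text
(no output)
```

View pics/w2.png

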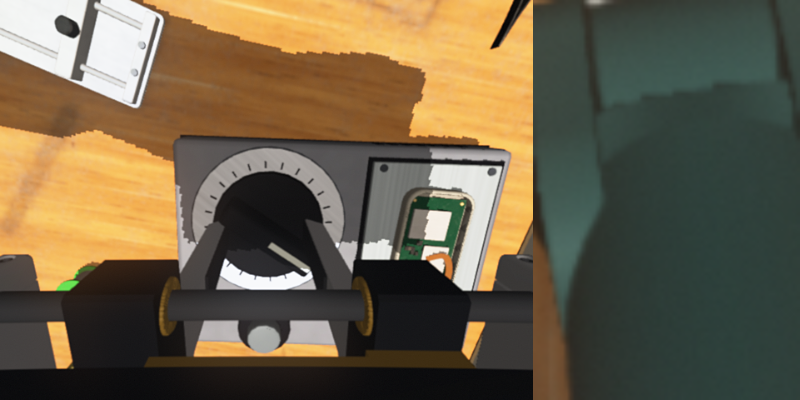

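In the wrist view the white line runs (268,245)–(307,270) at 0.833 scale, and the right finger hides the target line. I'll work out the remaining angle.

Run:
```python
from h import *
import pickle
from bench import telemetry
an=lambda v:np.arctan2(v[1],v[0])
w1=pickle.load(open("w1.pkl","rb")); f=lambda L:[((x+.5)/4-.5+210,(y+.5)/4-.5+150) for x,y in L]
a=ray(w1,f([(433.5,275),(347,423),(329,464)]),.048); print(a,an(a[1]-a[0]),an(a[2]-a[0]))
b=ray(w1,f([(438,322),(513,425)]),.082); print("mark w1",an(b[1]-b[0]))
r=pickle.load(open("w2.pkl","rb")); im=r["image"]
# white line: bright pixels near it, restricted to neighbourhood
y0,x0=285,312
g=im[y0:332,x0:375].min(2); ys,xs=np.where(g>150)
n,l,st,c=cv2.connectedComponentsWithStats((g>150).astype(np.uint8)); print(st)
cv2.imwrite("pics/w2c.png",cv2.resize(im[260:350,290:400,::-1],None,fx=6,fy=6))
p=ray(r,[(268*1.2,245*1.2),(305*1.2,268.5*1.2)],.082); print("mark w2",p,an(p[1]-p[0]))
s=telemetry.read_state(); R=cv2.Rodrigues(np.array([0,0,0.]))[0]
q=s["eef_rot"]; print("yawY",2*np.arctan2(q[1],q[0])-np.pi/2, s["tcp_pos"])
```

```text
[[ 0.5000679  -0.05110201  0.048     ]
 [ 0.53970662 -0.07367117  0.048     ]
 [ 0.55108716 -0.07857896  0.048     ]] -0.5175941065469157 -0.4940180573706277
mark w1 0.6176137147616572
[[   0    0   63   47 2790]
 [  49   36   14   11   80]
 [  31   41   20    6   80]
 [  22   45    8    2   11]]
mark w2 [[ 0.50292958 -0.05216208  0.082     ]
 [ 0.52929159 -0.06365505  0.082     ]] -0.4111231535263186
yawY 0.1912170010298191 [ 0.50070695 -0.04914853  0.07624855]
```

View pics/w2c.png

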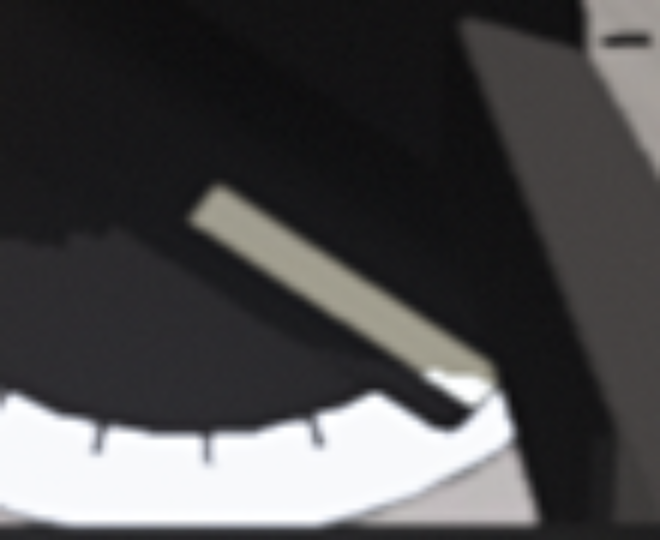

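Emit:
arm_command(series="0 0 0 0 0 0.04; 0 0 0 0 0 0.04; 0 0 0 0 0 0.02; 0 0 0 0 0 0.01; 0 0 0 0 0 0; 0 0 0 0 0 -0.05; 0 0 0 0 0 -0.05; 0 0 0 0 0 -0.05; 0 0 0 0 0 0")

```text
time_s: 7.65
tcp_pos: [0.5003, -0.0496, 0.0764]
eef_rot: [0.621, 0.784, -0.0, -0.0]
force: [0.5, 0.5, 0.5]
width: 0.529
```

Emit:
arm_command(series="0 0 -14 0 0 0; 0 0 -14 0 0 0; 0 0 -14 0 0 0; 0 0 -14 0 0 0; 0 0 -14 0 0 -0.1; 0 0 -14 0 0 -0.1; 0 0 -14 0 0 -0.1; 0 0 -14 0 0 -0.1; 0 0 -14 0 0 -0.1; 0 0 -14 0 0 -0.1")

```text
time_s: 8.65
tcp_pos: [0.5006, -0.0492, 0.2181]
eef_rot: [0.36, 0.933, -0.0, 0.0]
force: [-0.0, -0.1, 0.7]
width: 0.532
```

Run:
```python
from bench import cams,telemetry
from h import *
import pickle
r=cams.snapshot("wrist"); pickle.dump(r,open("w3.pkl","wb"))
c=proj(r,[[.501,-.049,.048]])[0]; print(c,telemetry.read_state()["tcp_pos"],telemetry.read_state()["eef_rot"])
x,y=int(c[0])-70,int(c[1])-60; print(x,y)
cv2.imwrite("pics/w3.png",cv2.resize(r["image"][y:y+115,x:x+150,::-1],None,fx=5,fy=5,interpolation=cv2.INTER_CUBIC))
```

```text
[320.33061778 217.75861579] [ 0.50141143 -0.04923927  0.22007661] [3.56997433e-01 9.34104072e-01 1.84374353e-04 1.54315830e-03]
250 157
```

View pics/w3.png

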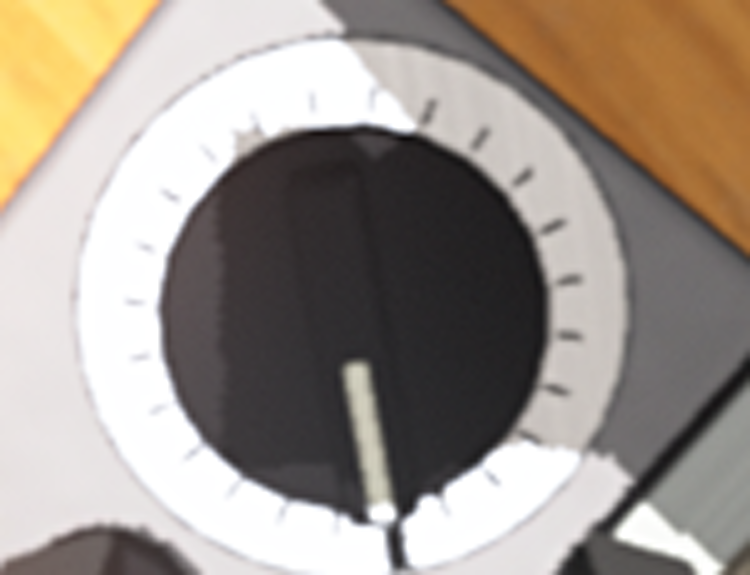

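Run:
```python
from h import *
import pickle
r=pickle.load(open("w3.pkl","rb"))
cv2.imwrite("pics/w3d.png",cv2.resize(r["image"][222:276,310:350,::-1],None,fx=11,fy=11,interpolation=cv2.INTER_CUBIC))
f=lambda L:[((x+.5)/5-.5+250,(y+.5)/5-.5+157) for x,y in L]
an=lambda v:np.arctan2(v[1],v[0])
c=ray(r,f([(352.3,306)]),.048)[0]
t=ray(r,f([(393,525),(398.5,568),(385,516)]),.048); print(c,t,[an(x-c) for x in t],an(t[1]-t[0]))
m=ray(r,f([(355,362),(380,505)]),.082); print("mark",m,an(m[1]-m[0]),an(m[1]-c))
```

```text
[ 0.50084601 -0.04923396  0.048     ] [[ 0.54171139 -0.07465166  0.048     ]
 [ 0.54970887 -0.08024129  0.048     ]
 [ 0.53907837 -0.07456288  0.048     ]] [np.float64(-0.556429171150722), np.float64(-0.565457824462621), np.float64(-0.585112180640688)] -0.6100036121075366
mark [[ 0.5036067  -0.05117955  0.082     ]
 [ 0.52752268 -0.06643881  0.082     ]] -0.5679186503055085 -0.5728099131437271
```

View pics/w3d.png

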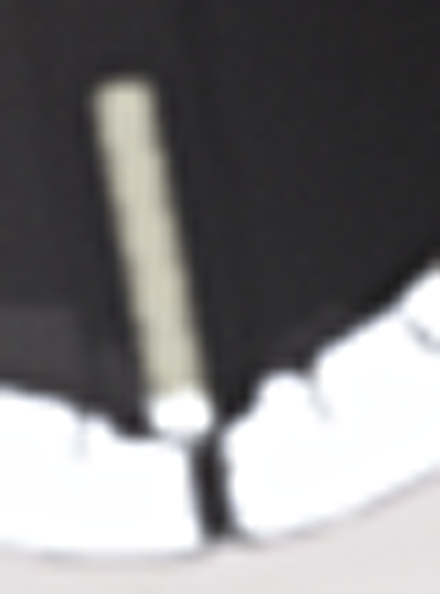

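Ring and mark now agree: the target line is at -0.556 to -0.565 rad, and the mark is at about -0.57 (under 1 mm off at the tip). Next I'll locate the key.

```bash
python3 - <<'E'
from h import *
import pickle
t=pickle.load(open("s0.pkl","rb"))["top"]; w=pickle.load(open("w1.pkl","rb"))
a=((530.5)/6-.5+280,(258.5)/6-.5+185); b=(90.5/4-.5+210,352.5/4-.5+150)
for z in (.05,.055,.06,.065,.07,.075,.08): print(z,ray(t,[a],z)[0,:2],ray(w,[b],z)[0,:2])
E
python3 plan.py .514 -.133 .15 0.6 10
```

```text
0.05 [ 0.51539018 -0.13291158] [ 0.52005561 -0.13909984]
0.055 [ 0.5149532  -0.13262209] [ 0.51868109 -0.1377735 ]
0.06 [ 0.51451622 -0.1323326 ] [ 0.51730658 -0.13644716]
0.065 [ 0.51407924 -0.13204311] [ 0.51593206 -0.13512082]
0.07 [ 0.51364226 -0.13175362] [ 0.51455755 -0.13379448]
0.075 [ 0.51320528 -0.13146412] [ 0.51318303 -0.13246814]
0.08 [ 0.5127683  -0.13117463] [ 0.51180852 -0.1311418 ]
cur [ 0.50141143 -0.04923927  0.22007661] 0.8406943253824858 end [ 0.51396638 -0.13299233  0.15004796]
-6.5 -5.4 7 0.001 0.003 0.024; -6.7 -5.3 7 0 -0 0.024; -6.7 -5 7 0 -0 0.024; -6.9 -5 7 0 -0 0.024; -7 -4.7 7 0 -0 0.024; -7.2 -4.6 7 0 -0 0.024; -7.2 -4.4 7 0 -0 0.024; -7.3 -4.3 7 0 -0 0.025; -7.5 -4 7 0 -0 0.024; -7.5 -3.9 7 0 -0 0.024
```

Emit:
arm_command(series="-6.5 -5.4 7 0 0 0.024; -6.7 -5.3 7 0 0 0.024; -6.7 -5 7 0 0 0.024; -7 -5 7 0 0 0.024; -7 -4.7 7 0 0 0.024; -7 -4.6 7 0 0 0.024; -7 -4.4 7 0 0 0.024; -7.3 -4.3 7 0 0 0.025; -7.5 -4 7 0 0 0.024; -7.5 -4 7 0 0 0.024", jaw=0)

```text
time_s: 9.7
tcp_pos: [0.512, -0.1337, 0.1458]
eef_rot: [0.472, 0.881, -0.0, -0.0]
force: [-0.1, 0.0, 0.4]
width: 0.002
```

Emit:
arm_command(series="0 0 10 0 0 0; 0 0 10 0 0 0; 0 0 10 0 0 0; 0 0 10 0 0 0; 0 0 10 0 0 0; 0 0 5 0 0 0; 0 0 0 0 0 0")

```text
time_s: 10.4
tcp_pos: [0.5116, -0.1328, 0.0907]
eef_rot: [0.471, 0.882, -0.0, -0.001]
force: [-0.8, 0.0, 0.2]
width: 0.003
```

Emit:
arm_command(series="0 0 2 0 0 0; 0 0 2 0 0 0; 0 0 2 0 0 0; 0 0 0 0 0 0")

```text
time_s: 10.8
tcp_pos: [0.5119, -0.133, 0.0853]
eef_rot: [0.471, 0.882, -0.0, -0.0]
force: [-0.5, -0.9, 0.4]
width: 0.005
```

Emit:
arm_command(series="0 0 2 0 0 0; 0 0 2 0 0 0; 0 0 2 0 0 0; 0 0 0 0 0 0")

```text
time_s: 11.2
tcp_pos: [0.5118, -0.1329, 0.0791]
eef_rot: [0.471, 0.882, -0.0, -0.0]
force: [0.3, 0.2, 0.4]
width: 0.008
```

Emit:
arm_command(series="0 0 1 0 0 0; 0 0 1 0 0 0; 0 0 0 0 0 0")

```text
time_s: 11.5
tcp_pos: [0.512, -0.133, 0.0774]
eef_rot: [0.471, 0.882, 0.0, 0.0]
force: [0.2, -0.2, 2.0]
width: 0.005
```

Emit:
arm_command(series="0 0 1 0 0 0; 0 0 1 0 0 0; 0 0 0 0 0 0")

```text
time_s: 11.8
tcp_pos: [0.512, -0.133, 0.0754]
eef_rot: [0.471, 0.882, 0.0, -0.0]
force: [-0.3, -0.0, 3.8]
width: 0.007
```

Emit:
arm_command(series="0 0 1 0 0 0; 0 0 1 0 0 0; 0 0 0 0 0 0")

```text
time_s: 12.1
tcp_pos: [0.512, -0.133, 0.0734]
eef_rot: [0.471, 0.882, 0.0, -0.0]
force: [-0.6, 0.6, 3.1]
width: 0.003
```

Emit:
arm_command(series="0 0 1 0 0 0; 0 0 0.5 0 0 0; 0 0 0 0 0 0")

```text
time_s: 12.4
tcp_pos: [0.512, -0.133, 0.0722]
eef_rot: [0.471, 0.882, -0.0, 0.0]
force: [-2.9, 0.5, 10.0]
width: 0.006
```

Emit:
arm_command(series="0 0 1 0 0 0; 0 0 0 0 0 0; 0 0 0 0 0 0")

```text
time_s: 12.7
tcp_pos: [0.5121, -0.133, 0.0719]
eef_rot: [0.471, 0.882, -0.0, 0.0]
force: [-7.5, 2.3, 24.7]
width: 0.006
```

The force has gone well past the 5 N spring, so the key is bottomed. I'll release and back off toward the start side for a clear top view.

Emit:
arm_command(series="0 0 -4 0 0 0; 0 0 -6 0 0 0; 0 0 -10 0 0 0; 0 0 -15 0 0 0; 0 0 -20 0 0 0; 0 0 -20 0 0 0; 0 0 -20 0 0 0; 0 0 -20 0 0 0; 0 0 -20 0 0 0; 0 0 -10 0 0 0")

```text
time_s: 13.7
tcp_pos: [0.5123, -0.1331, 0.2179]
eef_rot: [0.471, 0.882, 0.0, 0.001]
force: [-0.2, -0.9, 1.2]
width: 0.005
```

```bash
python3 plan.py .30 -.45 .217 .6 20
```

```text
cur [ 0.5123209  -0.13308536  0.21786618] 0.5889913547503917 end [ 0.29995679 -0.45001486  0.21698043]
-7.3 -17.6 0 0.001 0.001 -0.001; -7.2 -17.7 0.1 0 0 -0; -7.3 -17.6 0 0 0 -0.001; -7.2 -17.6 0.1 0 0 -0; -7.3 -17.7 0 0 0 -0.001; -7.2 -17.6 0.1 0 0 -0; -7.2 -17.7 0 0 0 -0.001; -7.2 -17.7 0 0 0 -0; -7.3 -17.6 0.1 0 0 -0.001; -7.1 -17.7 0 0 0 -0.001
-7.2 -17.7 0.1 0 0 -0; -7.2 -17.6 0 0 0 -0.001; -7.1 -17.7 0.1 0 0 -0; -7.2 -17.7 0 0 0 -0.001; -7.1 -17.7 0.1 0 0 -0; -7.2 -17.7 0 0 0 -0.001; -7.1 -17.7 0 0 0 -0; -7.1 -17.7 0.1 0 0 -0.001; -7.1 -17.7 0 0 0 -0; -7.1 -17.7 0.1 0 0 -0.001
```

Emit:
arm_command(series="-7 -18 0 0 0 0; -7 -18 0 0 0 0; -7 -18 0 0 0 0; -7 -18 0 0 0 0; -7 -18 0 0 0 0; -7 -18 0 0 0 0; -7 -18 0 0 0 0; -7 -18 0 0 0 0; -7 -18 0 0 0 0; -7 -18 0 0 0 0")

```text
time_s: 14.7
tcp_pos: [0.4004, -0.2917, 0.2158]
eef_rot: [0.471, 0.882, 0.0, -0.0]
force: [-0.3, -0.3, -0.3]
width: 0.004
```

Emit:
arm_command(series="-7 -18 0 0 0 0; -7 -18 0 0 0 0; -7 -18 0 0 0 0; -7 -18 0 0 0 0; -7 -18 0 0 0 0; -7 -18 0 0 0 0; -7 -18 0 0 0 0; -7 -18 0 0 0 0; -7 -18 0 0 0 0; 0 0 0 0 0 0")

```text
time_s: 15.7
tcp_pos: [0.2996, -0.4352, 0.2156]
eef_rot: [0.473, 0.881, -0.0, -0.0]
force: [-0.3, 0.3, -0.3]
width: 0.001
```

Run:
```python
from bench import cams
import cv2,numpy as np
im=cams.snapshot("top")["image"][:,:,::-1]
a=cv2.resize(im[185:285,280:400],(600,500),interpolation=cv2.INTER_CUBIC)
b=cv2.resize(im[140:340,180:460],(200,143)); 
p=np.zeros((500,200,3),np.uint8);p[:143]=b
cv2.imwrite("pics/fin.png",np.hstack([a,p]))
```

```text
(no output)
```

View pics/fin.png

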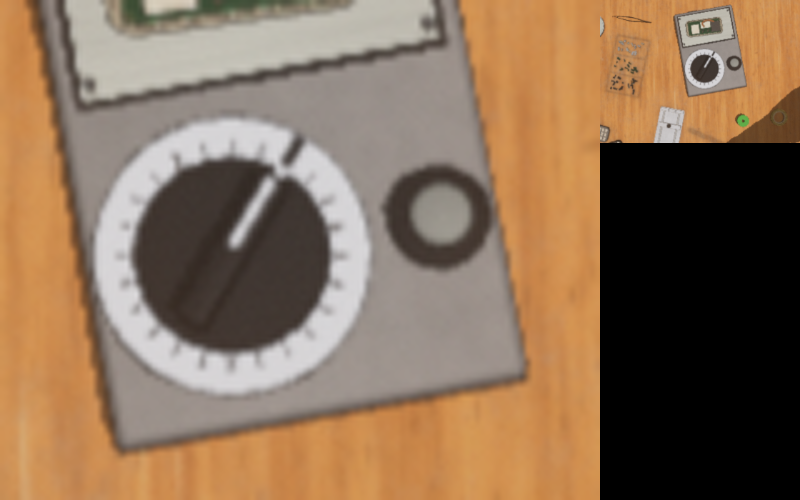

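The white mark (234,245)–(285,165) runs straight into the target line (285,162)–(300,137). The key at (441,213) looks as it did at the start, and the loose things are where they were. Handing in.

```bash
python3 -c "
from bench import ticket; print(ticket.close_job())"
```

```text
the job is handed in; nothing more can be done
None
```

The dial is set to the target line and the start key has been pressed and released. I handed the job in at about 16 s of the 58 s allowed. No verdict was reported.

- **Dial:** I lowered the open fingers (50 mm apart) on either side of the bar and turned the gripper about the dial axis. This pushed the bar clockwise by about 1.18 rad without gripping it. The wrist force readings stayed below about 3 N.
- **Alignment check:** The close wrist picture put the target line at -0.556 to -0.565 rad and the mark at about -0.57. A reading from the mark's tip gave -0.585, so the dial may be slightly past the line, by about 1.2 mm at most against the 3 mm allowed. The final top picture shows the mark running straight into the line.
- **Start key:** I pressed it with closed fingertips through about 6 mm of travel until it bottomed. The wrist force peaked at about 25 N against the key's stop, then I lifted off. In the final top picture the key looks as it did at the start. I could not measure its height there.
- **Loose things:** The final picture shows the handset, spool and tweezers apparently unmoved. The tape roll sits in the arm's shadow and is only faintly visible, but the arm stayed about 0.2 m above the bench in that area.

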